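# Hold the UV shield at its limit stop

### The job

The UV shield of the viewing box no longer stays up by itself, and a colleague needs to reach under it to mark the spots on the plate. Take the shield by its front handle and swing it up until you feel it come against the limit stop clamped on the quadrant at its side, without pushing the stop out of its setting and without letting the shield drop; finish while still holding the shield there, lightly pressed against the stop, and leave the small things around the box where they lie.

Things in the scene. Friction and masses are not known exactly. Their poses are not given: they have to be found in the camera images.
- viewer: UV viewing box, white housing 224 x 300 x 86 mm, dark filter window and a white square plate on top; fixed. Origin: centre of its underside on the bench; x points to its back (away from the handle), y to its left (the side with the quadrant), z up
- shield: UV shield, a clear pane in an aluminium frame, 213 mm from hinge axis to front edge, 290 mm wide, 9 mm thick, 0.3 to 0.6 kg; shut and level at the start. It swings up about its back edge, to 70 degrees; almost no friction, so it falls shut when let go. Origin: on the hinge axis, midway; axes as the viewer's when shut, turned by the opening angle about +y
- hinge (a point): point on the shield's hinge axis, midway along it, 104 mm above the bench and 100 mm behind the viewer's centre; fixed to the viewer, the axis is the viewer's y
- handle (a point): middle of the shield's handle: a black round bar 13 mm thick, 136 mm long, parallel to the hinge axis, in the plane of the shield; 259 mm from the hinge axis, 46 mm in front of the shield's front edge, held by two 9 mm arms at 62 mm either side of the middle, nothing below it down to the bench (104 mm when shut). The point moves with the shield
- limit_stop: dark steel block 22 x 32 x 18 mm with thumb screw, clamped on the graduated quadrant left of the box, set at 24 to 49 degrees. Origin on the hinge axis; turned about +y by the angle at which the shield meets it (both bodies then have the same orientation). The clamp holds by friction and slips at about 6.5 N of push at the handle, on top of the shield's own weight there (1 to 3 N)
- stop_face (a point): middle of the lower face of the limit stop, which the shield's pin meets; 112 mm out from the hinge axis and 4 mm (the pin's radius) above the line at the stop's angle
- stop_pin (a point): top of the steel pin (8 mm thick) that sticks out of the shield's left edge, 112 mm out from the hinge axis and 4 mm above the shield's middle plane; at the stop it coincides with the stop face. Moves with the shield
- marker_pen: marker pen 124 x 14 x 15 mm, lying in front of the box; origin: centre of its underside
- forceps: steel forceps 131 x 12 x 9 mm, lying in front of the box; origin: centre of its underside
- note_pad: note pad 76 x 101 x 10 mm, to the right of the box; origin: centre of its underside
- specimen_jar: white specimen jar with yellow lid, 62 mm wide, 69 mm high, to the right of the box; origin: centre of its underside

How it is judged:
By the outcome, as a careful person would: the job done as asked, in the order asked, and still so for the second after the job is handed in, while the arm keeps its last pose, push and grip.
It also fails if it takes over 40 s, if anything falls off the work surface, if the arm or the gripper's body presses on something with over 40 N, if the wrist force passes 120 N, or if a joint passes its speed limit or range.

### The arm

A 6-joint arm with a two-finger parallel gripper is mounted at the origin on a cart in front of the work surface, level with it; the furniture and walls round the work are solid. World frame = base frame: x ahead of the robot, y to its left, z up, the work surface at z = 0. Lengths are in m, angles in rad, forces in N, time in s.
With the tool pointing down it reaches from about 0.25 to 0.725 m from the base axis. Payload 4 kg.
Tool frame: the origin (TCP) lies midway between the tips of the shut fingers; the grasp point (between the pads) lies 19 mm behind it; z points along the fingers, y is the direction in which the jaws open and shut (so a half turn about z gives the same grasp; the last joint's range is limited). The gripper opens to 85 mm and grips with 20 to 120 N. Pads are 22 mm wide; open, the fingers measure 114 mm over their backs; the gripper's body (76 mm by 85 mm) begins 54 mm behind the grasp point. The pads swing forward as they close: fully open they stand 13 mm farther back than shut.
Start: joints at [1.15, 0.241, 0.005, 1.335, 0, 1.571], TCP at [0.204, 0.456, 0.231] pointing down, gripper open.
Joint ranges: [-2.72, 2.72], [-1.05, 1.87], [-1.09, 1.28], [-1.99, 2.15], [-1.42, 1.44], [-3.14, 3.14]. Speed limits (rad/s): [2.79, 2.79, 3.14, 3.14, 3.14, 3.14].

### API

Orientations are given as a unit quaternion [x, y, z, w].
In Python, from workcell import get_obs, camera, camera_model, job_done, masks_of gives the robot as it stands.
- The arm moves only by the tool jog_arm, never from a script. Its argument "deltas" is a list that holds one entry, the list of rows, each a list of 7 numbers: the shift along the tool's x, y, z in mm, then the turn, a rotation vector about the tool's x, y, z in degrees, then the finger opening in mm, from 0 to 85.4. A call has 1 to 5 rows; each row shifts and turns the pose as measured when the row begins, along the tool's axes as they then stand; what a row does not reach is not made up. A row lasts 1/10 s, in which the tool goes at most 50 mm and 8.59 degrees, less where a joint would pass 70% of its speed; a pose out of reach is approached as far as the arm can. A call with a gripper value outside its range is refused whole. The fingers move at their own pace and stop on an object; the grip force is fixed at half the most. Time passes only in rows, so rows that do not move let the fingers close. It gives the time, the measured TCP pose, the force and the opening at its end, in the units of the state.
- get_obs(): the state, without advancing time (a new reading comes with each control period).
- camera(name): name is "scene" or "top" or "wrist"; returns the picture (420x560x3 uint8, red, green, blue); there is no depth.
- camera_model(name): a dict with "fovy" (degrees; the focal length in pixels is half the picture's height over the tangent of half this angle, whatever the lens; pixels are square), "cx", "cy" (the principal point, pixels), "pose" (4x4, takes a point from camera to world coordinates); the wrist camera has in their place "T_tool_cam" (4x4, takes a point from camera to tool coordinates, whose origin is the TCP and whose axes are the flange's). Camera axes: x right, y down, z forward; pixel columns grow to the right and rows downward; lengths in m; the calibration is good to about 2 mm. A picture is of the moment at which its call begins: read the wrist's pose just before it. camera_model takes no time and is no camera call.
- job_done(): hands the job in, once; it reports no verdict.
Trained networks look in the newest picture that a camera, given by its name, has taken for a name from the list of things; names that differ only in an ending like _2 or _b are one class to them, and where a whole thing is asked for, a point or a joint stands for the part that bears it (a point fixed in the world has none). Each returns a list of dicts, best first, with "conf" (0 to 1); they miss things now and then, are a little off and sometimes report something else, mostly with a low value. They report only what shows in the picture. A call takes as long as a camera call.
- masks_of(target, camera): "pixels" (420x560 bool, what is visible of it) and "at" ([column, row] in pixels, amid what is visible of it).
The state is a dict: "clock": time; "joint_pos": joint angles; "joint_vel": joint speeds; "tau": joint torques, N m; "eef_pos": TCP position; "tool_rot": TCP orientation; "ft_force": force on the tool from outside, world axes, zero at the start; "ft_torque": the same for the moment, N m; "grip_width": finger opening in m.
Only numpy, scipy, OpenCV 4.12 (cv2) and the standard library are available. Lean on these libraries where they do the work, as an engineer would, in place of code of your own. Each camera call takes 0.05 s, during which the arm holds its last target. There are 200 camera calls.

## Working session

There is one attempt and no reset: what is moved stays moved. The work goes in short steps, Python scripts to look and compute and a tool call to move; the robot and the scene stay as the last step left them, time stands still between calls to the robot, and variables do not carry over. Pictures are saved under pics/ and viewed, about 8 in all and at most 12, crops included, and the job is handed in when it is done.

Besides the shell and the picture viewer there is one more tool, called after "Emit:" as name([rows], argument=value, ...), one row to a line, values as JSON. jog_arm: Moves the arm, as the interface text tells. Its arguments: {"type":"object","properties":{"deltas":{"type":"array"}},"required":["deltas"]}

```bash
mkdir -p pics; cat > h.py <<'E'
import numpy as np, cv2
from workcell import *
from scipy.spatial.transform import Rotation as R
def K(n):
    m=camera_model(n); f=210/np.tan(np.radians(m["fovy"])/2); return f,m["cx"],m["cy"],m
def ray(n,px):
    f,cx,cy,m=K(n); T=np.array(m["pose"]); d=T[:3,:3]@np.array([(px[0]-cx)/f,(px[1]-cy)/f,1]); return T[:3,3],d
def onz(n,px,z):
    o,d=ray(n,px); return o+d*(z-o[2])/d[2]
def proj(n,P):
    f,cx,cy,m=K(n); T=np.linalg.inv(np.array(m["pose"])); p=(T[:3,:3]@np.atleast_2d(P).T).T+T[:3,3]; return np.c_[p[:,0]/p[:,2]*f+cx,p[:,1]/p[:,2]*f+cy]
E
python3 - <<'E'
from h import *
for n in("scene","top"):
    im=camera(n); cv2.imwrite(f"pics/{n}0.png",im[:,:,::-1]); m=K(n); print(n,m[:3],np.round(m[3]["pose"],3).tolist())
    for t in("viewer","shield","handle","limit_stop","marker_pen","forceps","specimen_jar"):
        for r in masks_of(t,n)[:1]: 
            ys,xs=np.nonzero(r["pixels"]); print(t,round(r["conf"],2),r["at"],xs.min(),xs.max(),ys.min(),ys.max())
o=get_obs();print(o)
E
```

```text
scene (np.float64(468.51744331817025), 280.43464352721105, 211.33204084948355) [[-0.75, -0.385, 0.538, 0.093], [-0.661, 0.464, -0.589, 0.335], [-0.023, -0.797, -0.603, 0.609], [0.0, 0.0, 0.0, 1.0]]
viewer 0.76 [254.7, 214.5] 150 355 147 299
shield 0.78 [259.8, 199.7] 167 353 150 260
handle 0.76 [262.3, 200.5] 167 355 150 260
limit_stop 0.54 [162.6, 187.4] 150 177 178 196
marker_pen 0.97 [365.7, 251.4] 340 386 235 268
forceps 0.72 [264.3, 311.4] 225 293 294 330
specimen_jar 0.75 [335.4, 169.8] 322 346 164 180
top (np.float64(536.8549988440046), 277.5387267610725, 201.18371049282638) [[-0.009, -0.986, 0.164, 0.431], [-1.0, 0.008, -0.007, -0.158], [0.006, -0.164, -0.986, 1.059], [0.0, 0.0, 0.0, 1.0]]
viewer 0.79 [276.3, 192.6] 168 368 118 285
shield 0.68 [279.6, 196.5] 192 365 127 285
handle 0.78 [280.3, 198.3] 192 365 127 285
marker_pen 0.61 [327.3, 292.0] 294 358 286 301
specimen_jar 0.55 [385.6, 206.9] 367 403 191 224
{'clock': 0.8, 'joint_pos': array([1.15001638e+00, 2.40534974e-01, 5.03232014e-03, 1.33522344e+00,
       2.68029292e-05, 1.57077792e+00]), 'joint_vel': array([ 7.22079852e-04,  2.83094626e-04, -9.05882703e-05,  1.64508685e-04,
        2.10631497e-03, -3.95177721e-05]), 'tau': array([-9.55465039e-04, -3.72155106e+01,  2.52675515e+01,  9.52626651e-04,
        9.36744101e-06,  9.68911735e-06]), 'eef_pos': array([0.20423143, 0.45639446, 0.23135134]), 'tool_rot': array([ 2.08832293e-01,  9.77951467e-01,  3.71423735e-05, -5.77154538e-06]), 'ft_force': array([-0.12116652,  0.24896912,  0.27565476]), 'ft_torque': array([ 0.03506748, -0.02556931,  0.05730857]), 'grip_width': 0.08572343877640193}
```

```bash
python3 - <<'E'
import cv2,numpy as np
a=cv2.imread("pics/top0.png")[90:330,140:430]; cv2.imwrite("pics/t1.png",cv2.resize(a,None,fx=2.7,fy=2.4,interpolation=3)) if 0 else cv2.imwrite("pics/t1.png",cv2.resize(a,None,fx=2.5,fy=2.5,interpolation=3))
a=cv2.imread("pics/scene0.png")[120:350,120:420]; cv2.imwrite("pics/s1.png",cv2.resize(a,None,fx=2.5,fy=2.5,interpolation=3))
E
```

```text
(no output)
```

View pics/t1.png

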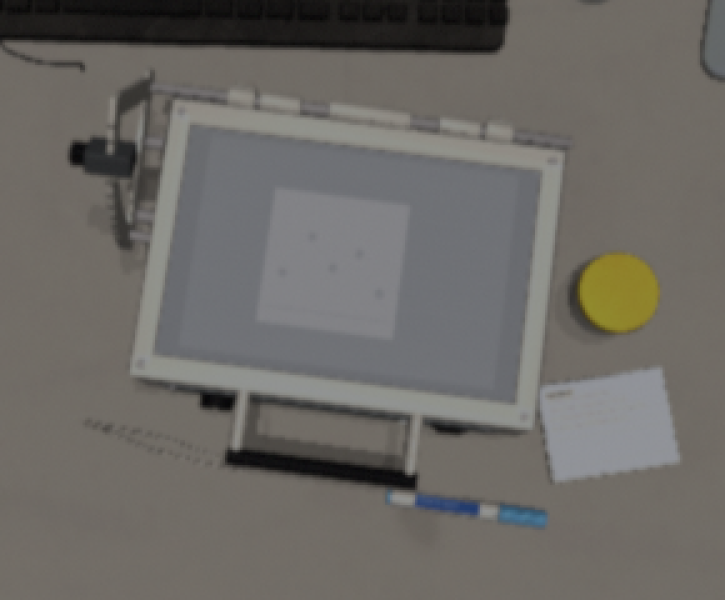

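View pics/s1.png

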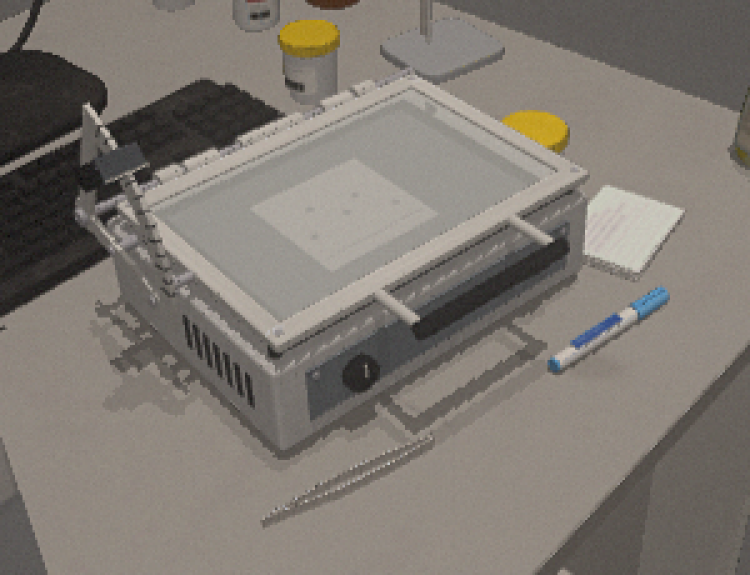

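```bash
cat >> h.py <<'E'
def V(p,P): # viewer -> world
    c,s=np.cos(p[2]),np.sin(p[2]); P=np.atleast_2d(P); return np.c_[p[0]+c*P[:,0]-s*P[:,1],p[1]+s*P[:,0]+c*P[:,1],P[:,2]]
E
python3 - <<'E'
from h import *
from scipy.optimize import least_squares
P=np.array([[-.159,.068,.1065],[-.159,-.068,.1065],[.1,.145,.1085],[.1,-.145,.1085],[-.113,.145,.1085],[-.113,-.145,.1085]])
t=np.array([[231.2,273.2],[306.4,282.8],[210,130],[366.8,150],[192.8,240],[354,262]])
s=np.array([[286,250],[346,218]]); sc=np.array([[230,260],[354.5,190]]) # front corners scene
f=lambda p:np.r_[(proj("top",V(p,P))-t).ravel(),(proj("scene",V(p,P[:2]))-s).ravel(),(proj("scene",V(p,P[4:]))-sc).ravel()]
r=least_squares(f,[.45,-.15,0],loss="soft_l1");p=r.x
print(p,np.degrees(p[2]),np.round(f(p).reshape(-1,2),1).tolist())
print("handle",V(p,[-.159,0,.104]),"hinge",V(p,[.1,0,.104]))
g=lambda q:np.r_[(proj("top",V(p,[[.1-.112*np.cos(q[0])+.013*np.sin(q[0]),q[1],.104+.112*np.sin(q[0])+.013*np.cos(q[0])]]))-[184,152.8]).ravel(),(proj("scene",V(p,[[.1-.112*np.cos(q[0])+.013*np.sin(q[0]),q[1],.104+.112*np.sin(q[0])+.013*np.cos(q[0])]]))-[168,184.5]).ravel()]
r=least_squares(g,[.6,.17]);print("stop",np.degrees(r.x[0]),r.x[1],r.fun)
np.save("p.npy",p)
o=get_obs();Rt=R.from_quat(o["tool_rot"])
H=V(p,[-.159,0,.104])[0]
for pitch in(30,45):
    a=np.radians(pitch);c,s_=np.cos(p[2]),np.sin(p[2])
    z=np.array([c*np.cos(a),s_*np.cos(a),-np.sin(a)]); 
    for sg in(1,-1):
        x=sg*np.array([-s_,c,0]);y=np.cross(z,x);Rg=R.from_matrix(np.c_[x,y,z])
        rv=(Rt.inv()*Rg).as_rotvec(degrees=True); print(pitch,sg,np.round(rv,1),"x",x, "pre tcp",H+z*(.019-.09))
print(Rt.as_matrix().round(3))
E
```

```text
[ 0.61002893 -0.1711444  -0.14519936] -8.319310646949829 [[-0.9, -0.5], [0.6, 0.5], [-0.1, -4.0], [0.1, -3.0], [-1.7, 0.8], [-0.3, 1.1], [0.5, 2.3], [-0.4, -0.7], [0.2, -1.4], [1.6, -1.5]]
handle [[ 0.45270207 -0.14813874  0.104     ]] hinge [[ 0.70897664 -0.18561337  0.104     ]]
stop 41.5131986665035 0.16508367008796843 [ 1.29417687  0.24939176 -1.24825701  0.46662292]
30 1 [-51.1 -38.6  66.9] x [0.1446897  0.98947708 0.        ] pre tcp [ 0.3918613  -0.13924209  0.1395    ]
30 -1 [ 41.4 -54.7 -94.8] x [-0.1446897  -0.98947708 -0.        ] pre tcp [ 0.3918613  -0.13924209  0.1395    ]
45 1 [-38.4 -29.1  70.1] x [0.1446897  0.98947708 0.        ] pre tcp [ 0.40302579 -0.14087465  0.15420458]
45 -1 [ 31.2 -41.3 -99.6] x [-0.1446897  -0.98947708 -0.        ] pre tcp [ 0.40302579 -0.14087465  0.15420458]
[[-0.913  0.408  0.   ]
 [ 0.408  0.913  0.   ]
 [ 0.     0.    -1.   ]]
```

```bash
cat >> h.py <<'E'
def Rg(pitch,yaw):
    a=np.radians(pitch);c,s=np.cos(yaw),np.sin(yaw); z=np.array([c*np.cos(a),s*np.cos(a),-np.sin(a)]);x=np.array([-s,c,0]);return R.from_matrix(np.c_[x,np.cross(z,x),z])
def rows(pos,Rt,grip,mm=48,deg=8.3,n=5):
    o=get_obs();p0=np.array(o["eef_pos"]);R0=R.from_quat(o["tool_rot"])
    out=[]
    for _ in range(n):
        d=(pos-p0)*1000;rv=(R0.inv()*Rt).as_rotvec(degrees=True)
        k=max(1,np.linalg.norm(d)/mm,np.linalg.norm(rv)/deg); d=d/k;rv=rv/k
        out.append([*np.round(R0.inv().apply(d),1).tolist(),*np.round(rv,1).tolist(),grip]); p0=p0+d/1000;R0=R0*R.from_rotvec(rv,degrees=True)
        if k==1:break
    print("[["+",\n".join(str(r) for r in out)+"]]"); print("left mm",np.round((pos-p0)*1000,1),"deg",round((R0.inv()*Rt).magnitude()*57.3,1))
    return out
def tgt(back,th=0,pitch0=45,H0=None): # grasp-frame target: TCP for handle at opening th, 'back' m short of the grasp
    p=np.load("p.npy"); t=np.radians(th)
    H=V(p,[.1-.259*np.cos(t),0,.104+.259*np.sin(t)])[0]; Rt=Rg(pitch0+th,p[2]); return H+Rt.as_matrix()[:,2]*(.019-back),Rt
E
python3 - <<'E'
from h import *
p=np.load("p.npy")
rows(np.array([.36,.10,.22]),Rg(70,p[2]),85)
E
```

```text
[[[-31.2, -28.4, 1.2, -1.9, -1.4, 8.0, 85],
[-34.8, -23.8, 1.2, -1.9, -1.4, 8.0, 85],
[-37.8, -18.8, 1.4, -1.9, -1.4, 8.0, 85],
[-40.0, -13.5, 1.8, -1.9, -1.4, 8.0, 85],
[-41.4, -7.9, 2.5, -1.9, -1.4, 8.0, 85]]]
left mm [  71.2 -163.    -5.2] deg 35.0
```

Emit:
jog_arm([
  [[-31, -28, 1, -1.9, -1.4, 8, 85], [-35, -24, 1, -1.9, -1.4, 8, 85], [-38, -19, 1.5, -1.9, -1.4, 8, 85], [-40, -13.5, 2, -1.9, -1.4, 8, 85], [-41, -8, 2.5, -1.9, -1.4, 8, 85]],
])

```text
clock: 1.3
eef_pos: [0.2893, 0.2615, 0.223]
tool_rot: [0.536, 0.837, 0.07, 0.078]
ft_force: [1.1, 0.1, 1.2]
grip_width: 0.0849
```

```bash
python3 - <<'E'
from h import *
rows(np.array([.35,-.05,.21]),Rg(60,np.load("p.npy")[2]),85)
E
```

```text
[[[-46.5, -11.8, 2.2, -2.6, -1.3, 4.8, 85],
[-47.2, -8.0, 2.9, -2.6, -1.3, 4.8, 85],
[-47.7, -4.1, 3.7, -2.6, -1.3, 4.8, 85],
[-47.8, -0.3, 4.7, -2.6, -1.3, 4.8, 85],
[-47.5, 3.5, 5.9, -2.6, -1.3, 4.8, 85]]]
left mm [ 14.8 -76.1  -3.2] deg 9.1
```

Emit:
jog_arm([
  [[-46.5, -12, 2, -2.6, -1.3, 4.8, 85], [-47, -8, 3, -2.6, -1.3, 4.8, 85], [-47.5, -4, 3.5, -2.6, -1.3, 4.8, 85], [-48, 0, 4.5, -2.6, -1.3, 4.8, 85], [-47.5, 3.5, 6, -2.6, -1.3, 4.8, 85]],
])

```text
clock: 1.8
eef_pos: [0.3353, 0.0194, 0.2151]
tool_rot: [0.692, 0.683, 0.154, 0.174]
ft_force: [0.5, -0.4, -0.7]
grip_width: 0.0848
```

```bash
python3 - <<'E'
from h import *
t,Rt=tgt(.12); print(t); rows(t,Rt,85)
E
```

```text
[ 0.38203581 -0.13780532  0.17541778]
[[[-44.2, 7.1, 17.4, -5.1, -0.9, 1.9, 85],
[-43.7, 6.9, 18.7, -5.1, -0.9, 1.9, 85],
[-43.1, 6.6, 20.0, -5.1, -0.9, 1.9, 85],
[-21.9, 3.2, 10.9, -2.6, -0.5, 1.0, 85]]]
left mm [0. 0. 0.] deg 0.0
```

Emit:
jog_arm([
  [[-44, 7, 17, -5.1, -0.9, 1.9, 85], [-43.5, 7, 18.5, -5.1, -0.9, 1.9, 85], [-43, 6.5, 20, -5.1, -0.9, 1.9, 85], [-22, 3, 11, -2.6, -0.5, 1, 85], [0, 0, 0, 0, 0, 0, 85]],
])

```text
clock: 2.3
eef_pos: [0.3794, -0.1386, 0.1815]
tool_rot: [0.701, 0.6, 0.248, 0.293]
ft_force: [-0.5, 0.8, -0.2]
grip_width: 0.0848
```

```bash
python3 - <<'E'
from h import *
o=get_obs();print(o["eef_pos"],R.from_quat(o["tool_rot"]).as_matrix().round(3).tolist(),o["joint_pos"].round(2),o["ft_force"])
t,Rt=tgt(.12); rows(t,Rt,85)
im=camera("wrist");cv2.imwrite("pics/w1.png",im[:,:,::-1]); 
m=camera_model("wrist");f=210/np.tan(np.radians(m["fovy"])/2);T=np.eye(4);T[:3,:3]=R.from_quat(o["tool_rot"]).as_matrix();T[:3,3]=o["eef_pos"]
C=np.linalg.inv(T@np.array(m["T_tool_cam"]));p=np.load("p.npy")
P=V(p,[[-.159,.068,.104],[-.159,-.068,.104],[-.113,.062,.104],[-.113,-.062,.104],[-.159,0,.104]])
q=(C[:3,:3]@P.T).T+C[:3,3];print((q[:,:2]/q[:,2:]*f+[m["cx"],m["cy"]]).round(),q[:,2])
E
```

```text
[ 0.37944718 -0.13856447  0.18147565] [[0.156, 0.696, 0.701], [0.988, -0.107, -0.113], [-0.004, 0.71, -0.705]] [-0.56 -0.4  -1.03  0.19  0.28  1.28] [-0.53190594  0.79306422 -0.18023028]
[[[1.2, -2.6, 6.0, 0.2, 0.6, -0.3, 85]]]
left mm [0. 0. 0.] deg 0.0
[[278. 101.]
 [280. 285.]
 [323. 106.]
 [318. 258.]
 [279. 201.]] [0.23979104 0.28570063 0.27243718 0.31429592 0.26274584]
```

View pics/w1.png

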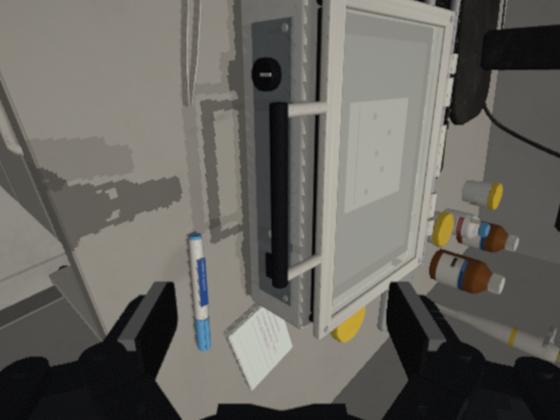

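```bash
python3 - <<'E'
from h import *
t,Rt=tgt(0.0); rows(t,Rt,85,mm=30)
E
```

```text
[[[0.2, -0.7, 30.0, 0.0, 0.1, -0.0, 85],
[0.2, -0.7, 30.0, 0.0, 0.1, -0.0, 85],
[0.1, -0.7, 30.0, 0.0, 0.1, -0.0, 85],
[0.0, -0.7, 30.0, 0.0, 0.1, -0.0, 85],
[-0.0, -0.1, 6.2, 0.0, 0.0, -0.0, 85]]]
left mm [0. 0. 0.] deg 0.0
```

Emit:
jog_arm([
  [[0.2, -0.7, 30, 0, 0.1, 0, 85], [0.2, -0.7, 30, 0, 0.1, 0, 85], [0, -0.7, 25, 0, 0.1, 0, 85], [0, -0.7, 20, 0, 0.1, 0, 85], [0, 0, 0, 0, 0, 0, 85]],
])

```text
clock: 2.85
eef_pos: [0.4598, -0.1446, 0.111]
tool_rot: [0.695, 0.605, 0.254, 0.294]
ft_force: [-0.3, -0.5, 0.1]
grip_width: 0.0854
```

```bash
python3 - <<'E'
from h import *
t,Rt=tgt(0.0); rows(t,Rt,85,mm=30)
im=camera("wrist");cv2.imwrite("pics/w2.png",im[:,:,::-1]); o=get_obs();print(o["ft_force"],o["joint_pos"].round(2))
E
```

```text
[[[-4.5, -9.8, 19.2, 0.7, -0.2, 0.3, 85]]]
left mm [0. 0. 0.] deg 0.0
[-0.54203306  0.19746081  0.13225376] [-0.44  0.   -1.06 -0.27  0.21  1.36]
```

View pics/w2.png

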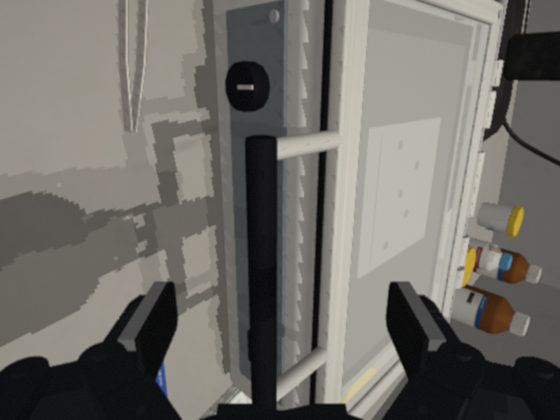

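```bash
python3 - <<'E'
from h import *
t,Rt=tgt(0.0,pitch0=54); rows(t,Rt,85,mm=9,deg=3.5)
E
```

```text
[[[-1.6, -4.6, 7.1, 3.5, -0.1, 0.1, 85],
[-1.6, -4.2, 7.4, 3.5, -0.1, 0.1, 85],
[-1.3, -2.9, 6.0, 2.8, -0.0, 0.1, 85]]]
left mm [0. 0. 0.] deg 0.0
```

Emit:
jog_arm([
  [[-1.6, -4.6, 7, 3.5, 0, 0.1, 85], [-1.6, -4.2, 7.5, 3.5, 0, 0.1, 85], [-1.3, -3, 6, 2.8, 0, 0.1, 85], [0, 0, 0, 0, 0, 0, 85]],
])

```text
clock: 3.3
eef_pos: [0.4631, -0.145, 0.092]
tool_rot: [0.717, 0.626, 0.202, 0.23]
ft_force: [0.2, -0.8, 0.5]
grip_width: 0.0851
```

```bash
python3 - <<'E'
from h import *
t,Rt=tgt(0.0,pitch0=54); rows(t,Rt,85,mm=9,deg=3.5)
o=get_obs();print(o["ft_force"],o["joint_pos"].round(2))
E
```

```text
[[[-4.6, -0.9, 3.5, -0.3, -0.4, 0.4, 85]]]
left mm [0. 0. 0.] deg 0.0
[ 0.21169884 -0.81289163  0.475071  ] [-0.4   0.04 -0.91  0.02  0.15  1.35]
```

Emit:
jog_arm([
  [[-4.5, -1, 4.5, -0.3, -0.4, 0.4, 85], [0, 0, 0, 0, 0, 0, 85]],
])

```text
clock: 3.5
eef_pos: [0.4645, -0.149, 0.09]
tool_rot: [0.718, 0.622, 0.203, 0.236]
ft_force: [-0.2, -0.7, -0.0]
grip_width: 0.0849
```

Emit:
jog_arm([
  [[0, 0, 0, 0, 0, 0, 40], [0, 0, 0, 0, 0, 0, 20], [0, 0, 0, 0, 0, 0, 5], [0, 0, 0, 0, 0, 0, 0], [0, 0, 0, 0, 0, 0, 0]],
])

```text
clock: 4.0
eef_pos: [0.4642, -0.1488, 0.091]
tool_rot: [0.718, 0.622, 0.204, 0.237]
ft_force: [-2.0, 3.8, 7.1]
grip_width: 0.012
```

Emit:
jog_arm([
  [[0, 0, 0, 0, 0, 0, 0], [0, 0, 0, 0, 0, 0, 0], [0, 0, 0, 0, 0, 0, 0], [0, 0, 0, 0, 0, 0, 0]],
])

```text
clock: 4.4
eef_pos: [0.4641, -0.1487, 0.0911]
tool_rot: [0.718, 0.622, 0.204, 0.237]
ft_force: [-1.6, 0.5, 2.6]
grip_width: 0.011
```

```bash
python3 - <<'E'
from h import *
o=get_obs();print(o["ft_force"],o["ft_torque"],o["joint_pos"].round(2),o["grip_width"]); t,Rt=tgt(0,pitch0=54);rows(t,Rt,0)
im=camera("wrist");cv2.imwrite("pics/w3.png",im[:,:,::-1])
E
```

```text
[-1.58164377  0.47744471  2.59420453] [0.08712596 0.48439488 0.01393495] [-0.41  0.04 -0.92 -0.01  0.15  1.36] 0.011005575694722387
[[[-1.1, -1.6, 1.9, 0.5, -0.0, 0.1, 0]]]
left mm [0. 0. 0.] deg 0.0
```

View pics/w3.png

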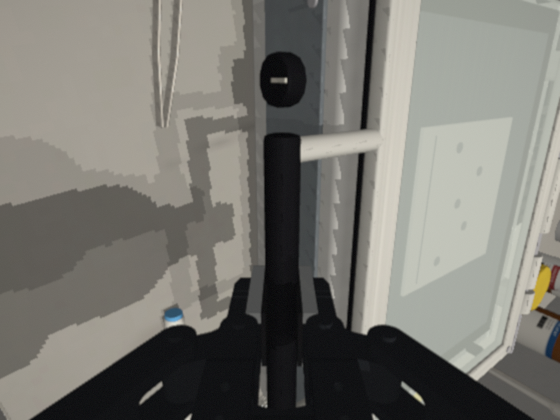

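```bash
python3 - <<'E'
from h import *
o=get_obs();np.savez("g.npz",p=o["eef_pos"],q=o["tool_rot"])
E
cat >> h.py <<'E'
def arc(th):
    g=np.load("g.npz");p=np.load("p.npy");h=V(p,[.1,0,.104])[0];ax=np.array([-np.sin(p[2]),np.cos(p[2]),0])
    Q=R.from_rotvec(np.radians(th)*ax);return h+Q.apply(g["p"]-h),Q*R.from_quat(g["q"])
def state():
    o=get_obs();g=np.load("g.npz");p=np.load("p.npy");h=V(p,[.1,0,.104])[0];ax=np.array([-np.sin(p[2]),np.cos(p[2]),0]);fx=np.array([np.cos(p[2]),np.sin(p[2]),0])
    an=lambda v:np.degrees(np.arctan2(v[2],-v@fx)); v=o["eef_pos"]-h;v0=g["p"]-h;th=an(v)-an(v0); F=np.array(o["ft_force"])
    H=R.from_rotvec(np.radians(th)*ax).apply(-fx); tan=np.cross(ax,H)
    e=(o["eef_pos"]-arc(th)[0])*1000
    print("th %.2f rot %.2f Ftan %.2f Frad %.2f Fax %.2f  off rad %.1f ax %.1f grip %.4f t %.2f"%(th,(R.from_quat(g["q"]).inv()*R.from_quat(o["tool_rot"])).magnitude()*57.3,F@tan,F@H,F@ax,e@H,e@ax,o["grip_width"],o["clock"]),"F",F.round(1)); return th
def arcrows(step,n=5):
    th=state();o=get_obs();p0=o["eef_pos"];R0=R.from_quat(o["tool_rot"])
    for i in range(1,n+1):
        t,Rt=arc(th+step*i);d=(t-p0)*1000;print([*R0.inv().apply(d).round(1).tolist(),*(R0.inv()*Rt).as_rotvec(degrees=True).round(2).tolist(),0]);p0,R0=t,Rt
E
python3 -c "
from h import *
arcrows(2.5)"
```

```text
th 0.00 rot 0.00 Ftan 2.34 Frad 0.08 Fax 0.58  off rad 0.0 ax 0.0 grip 0.0107 t 4.45 F [0.  0.6 2.3]
[-0.0, 6.2, -8.9, 2.5, 0.01, 0.0, 0]
[-0.0, 6.2, -8.9, 2.5, 0.01, 0.0, 0]
[-0.0, 6.2, -8.9, 2.5, 0.01, 0.0, 0]
[-0.0, 6.2, -8.9, 2.5, 0.01, 0.0, 0]
[-0.0, 6.2, -8.9, 2.5, 0.01, 0.0, 0]
```

Emit:
jog_arm([
  [[0, 6.2, -8.9, 2.5, 0, 0, 0], [0, 6.2, -8.9, 2.5, 0, 0, 0], [0, 6.2, -8.9, 2.5, 0, 0, 0], [0, 6.2, -8.9, 2.5, 0, 0, 0]],
])

```text
clock: 4.85
eef_pos: [0.4653, -0.1488, 0.1339]
tool_rot: [0.736, 0.638, 0.147, 0.171]
ft_force: [5.3, -1.2, -4.1]
grip_width: 0.0108
```

```bash
python3 -c "
from h import *
arcrows(2.5)"
```

```text
th 9.91 rot 10.41 Ftan -3.12 Frad -6.08 Fax -0.39  off rad 0.2 ax 0.0 grip 0.0108 t 4.85 F [ 5.3 -1.2 -4.1]
[-0.0, 6.3, -8.8, 2.0, 0.02, -0.02, 0]
[-0.0, 6.2, -8.9, 2.5, 0.01, 0.0, 0]
[-0.0, 6.2, -8.9, 2.5, 0.01, 0.0, 0]
[-0.0, 6.2, -8.9, 2.5, 0.01, 0.0, 0]
[-0.0, 6.2, -8.9, 2.5, 0.01, 0.0, 0]
```

Emit:
jog_arm([
  [[0, 6.6, -8.4, 2, 0, 0, 0], [0, 6.3, -8.8, 2.5, 0, 0, 0], [0, 6.2, -8.9, 2.5, 0, 0, 0], [0, 6.2, -8.9, 2.5, 0, 0, 0]],
])

```text
clock: 5.25
eef_pos: [0.4736, -0.1501, 0.175]
tool_rot: [0.749, 0.648, 0.09, 0.105]
ft_force: [2.9, -0.8, -3.6]
grip_width: 0.0109
```

```bash
python3 -c "
from h import *
arcrows(1)"
```

```text
th 19.60 rot 20.60 Ftan -2.35 Frad -4.03 Fax -0.38  off rad 0.4 ax -0.0 grip 0.0109 t 5.25 F [ 2.9 -0.8 -3.6]
[0.0, 2.7, -3.4, 0.0, 0.08, -0.04, 0]
[-0.0, 2.4, -3.6, 1.0, 0.0, 0.0, 0]
[-0.0, 2.4, -3.6, 1.0, 0.0, 0.0, 0]
[-0.0, 2.4, -3.6, 1.0, 0.0, 0.0, 0]
[-0.0, 2.4, -3.6, 1.0, 0.0, 0.0, 0]
```

Emit:
jog_arm([
  [[0, 2.7, -3.4, 0.4, 0, 0, 0], [0, 2.4, -3.6, 0.8, 0, 0, 0], [0, 2.4, -3.6, 1, 0, 0, 0], [0, 2.4, -3.6, 1, 0, 0, 0], [0, 2.4, -3.6, 1, 0, 0, 0]],
])

```text
clock: 5.75
eef_pos: [0.4787, -0.1508, 0.1909]
tool_rot: [0.753, 0.651, 0.063, 0.074]
ft_force: [0.2, -0.1, -1.3]
grip_width: 0.0107
```

```bash
python3 -c "
from h import *
arcrows(1)"
```

```text
th 23.46 rot 25.36 Ftan -1.11 Frad -0.73 Fax -0.08  off rad 0.6 ax -0.0 grip 0.0107 t 5.75 F [ 0.2 -0.1 -1.3]
[0.0, 2.8, -3.4, -0.89, 0.08, -0.07, 0]
[-0.0, 2.4, -3.6, 1.0, 0.0, 0.0, 0]
[-0.0, 2.4, -3.6, 1.0, 0.0, 0.0, 0]
[-0.0, 2.4, -3.6, 1.0, 0.0, 0.0, 0]
[-0.0, 2.4, -3.6, 1.0, 0.0, 0.0, 0]
```

Emit:
jog_arm([
  [[0, 2.5, -3.6, 0.8, 0, 0, 0], [0, 2.4, -3.6, 1, 0, 0, 0], [0, 2.4, -3.6, 1, 0, 0, 0], [0, 2.4, -3.6, 1, 0, 0, 0], [0, 2.4, -3.6, 1, 0, 0, 0]],
])

```text
clock: 6.25
eef_pos: [0.4853, -0.1518, 0.2077]
tool_rot: [0.755, 0.653, 0.033, 0.039]
ft_force: [-1.8, -0.0, 0.2]
grip_width: 0.0109
```

```bash
python3 - <<'E'
from h import *
arcrows(1)
from scipy.optimize import least_squares
p=np.load("p.npy"); ob=[]
for n in("scene","top"):
    im=camera(n);cv2.imwrite(f"pics/{n}2.png",im[:,:,::-1])
    r=masks_of("limit_stop",n); print(n,[(round(x["conf"],2),x["at"]) for x in r[:2]])
    sc=4; P=[185,178] if n=="top" else [168,188]; a=im[P[1]-60:P[1]+60,P[0]-60:P[0]+60,::-1]; ob.append(cv2.resize(a,None,fx=3.3,fy=3.3,interpolation=3))
cv2.imwrite("pics/c2.png",np.hstack(ob))
E
```

```text
th 27.61 rot 30.63 Ftan -0.65 Frad 1.70 Fax -0.28  off rad 0.9 ax -0.0 grip 0.0109 t 6.25 F [-1.8 -0.   0.2]
[0.0, 3.0, -3.3, -2.02, 0.05, -0.11, 0]
[-0.0, 2.4, -3.6, 1.0, 0.0, 0.0, 0]
[-0.0, 2.4, -3.6, 1.0, 0.0, 0.0, 0]
[-0.0, 2.4, -3.6, 1.0, 0.0, 0.0, 0]
[-0.0, 2.4, -3.6, 1.0, 0.0, 0.0, 0]
scene []
top [(0.84, [182.5, 153.3]), (0.67, [281.6, 177.8])]
```

View pics/c2.png

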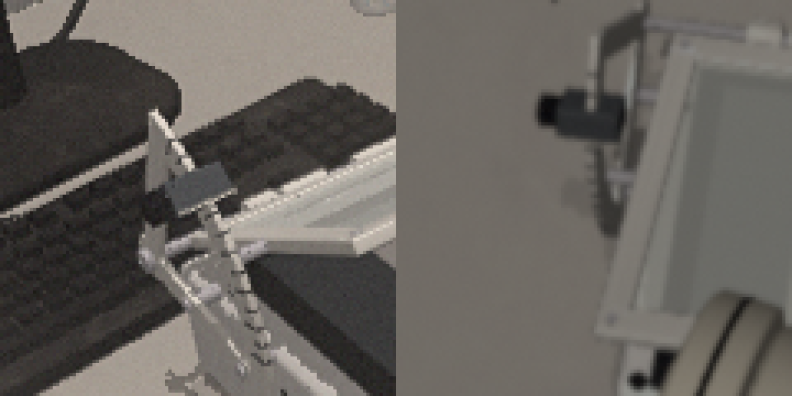

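Emit:
jog_arm([
  [[0, 2.6, -3.6, 0.4, 0, 0, 0], [0, 2.6, -3.6, 0.4, 0, 0, 0], [0, 2.6, -3.6, 0.5, 0, 0, 0], [0, 2.5, -3.6, 0.6, 0, 0, 0], [0, 2.5, -3.6, 0.6, 0, 0, 0]],
])

```text
clock: 6.95
eef_pos: [0.4952, -0.1532, 0.2264]
tool_rot: [0.756, 0.654, 0.017, 0.02]
ft_force: [-2.2, -0.4, -0.9]
grip_width: 0.011
```

```bash
python3 -c "
from h import *
arcrows(.5);print(get_obs()['ft_torque'],get_obs()['joint_pos'].round(2))"
```

```text
th 32.51 rot 33.40 Ftan -1.94 Frad 1.33 Fax -0.68  off rad 0.5 ax -0.0 grip 0.0110 t 6.95 F [-2.2 -0.4 -0.9]
[0.0, 1.6, -1.6, -0.39, 0.05, -0.14, 0]
[-0.0, 1.2, -1.8, 0.5, 0.0, 0.0, 0]
[-0.0, 1.2, -1.8, 0.5, 0.0, 0.0, 0]
[-0.0, 1.2, -1.8, 0.5, 0.0, 0.0, 0]
[-0.0, 1.2, -1.8, 0.5, 0.0, 0.0, 0]
[ 0.01386223  0.4690959  -0.01808205] [-0.3   0.24 -0.01  1.27  0.01  1.41]
```

Emit:
jog_arm([
  [[0, 1.5, -2, 0.3, 0, 0, 0], [0, 1.5, -2, 0.4, 0, 0, 0], [0, 1.4, -2, 0.4, 0, 0, 0], [0, 1.4, -2, 0.4, 0, 0, 0], [0, 1.4, -2, 0.4, 0, 0, 0]],
])

```text
clock: 7.45
eef_pos: [0.5016, -0.1542, 0.2372]
tool_rot: [0.757, 0.654, 0.004, 0.005]
ft_force: [-3.0, 1.0, -0.9]
grip_width: 0.0107
```

```bash
python3 -c "
from h import *
arcrows(.5);print(get_obs()['ft_torque'])"
```

```text
th 35.41 rot 35.66 Ftan -2.50 Frad 2.04 Fax 0.60  off rad 0.4 ax -0.0 grip 0.0107 t 7.45 F [-3.   1.  -0.9]
[0.0, 1.5, -1.6, 0.25, 0.05, -0.14, 0]
[-0.0, 1.2, -1.8, 0.5, 0.0, 0.0, 0]
[-0.0, 1.2, -1.8, 0.5, 0.0, 0.0, 0]
[-0.0, 1.2, -1.8, 0.5, 0.0, 0.0, 0]
[-0.0, 1.2, -1.8, 0.5, 0.0, 0.0, 0]
[0.01873632 0.665276   0.06190485]
```

Emit:
jog_arm([
  [[0, 1.4, -2, 0.4, 0, 0, 0], [0, 1.4, -2, 0.4, 0, 0, 0], [0, 1.4, -2, 0.4, 0, 0, 0]],
])

```text
clock: 7.75
eef_pos: [0.5059, -0.1548, 0.2436]
tool_rot: [0.757, 0.654, -0.003, -0.003]
ft_force: [-2.1, 0.0, -0.4]
grip_width: 0.0107
```

```bash
python3 -c "
from h import *
arcrows(.5);print(get_obs()['ft_torque'])"
```

```text
th 37.19 rot 37.01 Ftan -1.59 Frad 1.41 Fax -0.30  off rad 0.4 ax 0.0 grip 0.0107 t 7.75 F [-2.1  0.  -0.4]
[-0.0, 1.5, -1.6, 0.68, 0.05, -0.14, 0]
[-0.0, 1.2, -1.8, 0.5, 0.0, 0.0, 0]
[-0.0, 1.2, -1.8, 0.5, 0.0, 0.0, 0]
[-0.0, 1.2, -1.8, 0.5, 0.0, 0.0, 0]
[-0.0, 1.2, -1.8, 0.5, 0.0, 0.0, 0]
[0.10685863 0.7341253  0.02738996]
```

Emit:
jog_arm([
  [[0, 0.8, -1, 0.3, 0, 0, 0], [0, 0.8, -1, 0.3, 0, 0, 0], [0, 0.8, -1, 0.3, 0, 0, 0]],
])

```text
clock: 8.05
eef_pos: [0.5083, -0.1551, 0.2472]
tool_rot: [0.757, 0.654, -0.009, -0.01]
ft_force: [-5.1, 1.0, -0.9]
grip_width: 0.0111
```

```bash
python3 -c "
from h import *
state();print(get_obs()['ft_torque'])"
```

```text
th 38.20 rot 38.01 Ftan -3.94 Frad 3.53 Fax 0.20  off rad 0.4 ax -0.0 grip 0.0111 t 8.05 F [-5.1  1.  -0.9]
[0.07270574 0.70324084 0.10212434]
```

Emit:
jog_arm([
  [[0, 0.8, -1, 0.3, 0, 0, 0], [0, 0.8, -1, 0.3, 0, 0, 0], [0, 0.8, -1, 0.3, 0, 0, 0]],
])

```text
clock: 8.35
eef_pos: [0.5107, -0.1555, 0.2506]
tool_rot: [0.756, 0.654, -0.015, -0.017]
ft_force: [-3.7, 0.4, 0.4]
grip_width: 0.0108
```

```bash
python3 -c "
from h import *
state();print(get_obs()['ft_torque'])"
```

```text
th 39.18 rot 38.99 Ftan -2.03 Frad 3.20 Fax -0.14  off rad 0.4 ax -0.0 grip 0.0108 t 8.35 F [-3.7  0.4  0.4]
[0.13212242 0.80906033 0.00987493]
```

Emit:
jog_arm([
  [[0, 0.7, -0.9, 0.25, 0, 0, 0], [0, 0.7, -0.9, 0.25, 0, 0, 0]],
])

```text
clock: 8.55
eef_pos: [0.5122, -0.1557, 0.2527]
tool_rot: [0.756, 0.654, -0.018, -0.02]
ft_force: [-4.8, 0.2, 0.8]
grip_width: 0.0104
```

```bash
python3 -c "
from h import *
state();print(get_obs()['ft_torque'])"
```

```text
th 39.75 rot 39.55 Ftan -2.47 Frad 4.15 Fax -0.50  off rad 0.4 ax -0.0 grip 0.0104 t 8.55 F [-4.8  0.2  0.8]
[0.1040577  0.86254283 0.07148933]
```

Emit:
jog_arm([
  [[0, 0.5, -1, 0.3, 0, 0, 0], [0, 0.5, -1, 0.3, 0, 0, 0]],
])

```text
clock: 8.75
eef_pos: [0.5137, -0.1559, 0.2548]
tool_rot: [0.756, 0.654, -0.021, -0.024]
ft_force: [-3.1, 0.5, -0.6]
grip_width: 0.0112
```

```bash
python3 -c "
from h import *
state();print(get_obs()['ft_torque'])"
```

```text
th 40.36 rot 40.16 Ftan -2.46 Frad 1.97 Fax 0.00  off rad 0.4 ax -0.0 grip 0.0112 t 8.75 F [-3.1  0.5 -0.6]
[0.06077689 0.61024957 0.04051642]
```

Emit:
jog_arm([
  [[0, 0.6, -0.9, 0.28, 0, 0, 0], [0, 0.6, -0.9, 0.28, 0, 0, 0]],
])

```text
clock: 8.95
eef_pos: [0.5152, -0.1562, 0.2567]
tool_rot: [0.756, 0.653, -0.025, -0.028]
ft_force: [-4.0, 0.1, 0.8]
grip_width: 0.0103
```

```bash
python3 -c "
from h import *
state();print(get_obs()['ft_torque'])"
```

```text
th 40.93 rot 40.76 Ftan -2.03 Frad 3.56 Fax -0.49  off rad 0.4 ax -0.0 grip 0.0103 t 8.95 F [-4.   0.1  0.8]
[0.05394187 0.73713445 0.05850246]
```

Emit:
jog_arm([
  [[0, 0.5, -0.9, 0.28, 0, 0, 0], [0, 0.5, -0.9, 0.28, 0, 0, 0]],
])

```text
clock: 9.15
eef_pos: [0.5158, -0.1562, 0.2576]
tool_rot: [0.756, 0.653, -0.029, -0.033]
ft_force: [-5.2, -0.2, -4.3]
grip_width: 0.0106
```

```bash
python3 -c "
from h import *
state();print(get_obs()['ft_torque'])"
```

```text
th 41.17 rot 41.51 Ftan -6.58 Frad 1.02 Fax -0.92  off rad 0.6 ax -0.0 grip 0.0106 t 9.15 F [-5.2 -0.2 -4.3]
[0.09675264 0.76893606 0.05036977]
```

Emit:
jog_arm([
  [[0, 0, 0, 0, 0, 0, 0]],
])

```text
clock: 9.25
eef_pos: [0.5154, -0.1562, 0.2572]
tool_rot: [0.756, 0.653, -0.03, -0.034]
ft_force: [-4.9, 0.5, -0.2]
grip_width: 0.0108
```

```bash
python3 -c "
from h import *
state()
for i in range(4): camera('top');state()
cv2.imwrite('pics/top3.png',camera('top')[:,:,::-1])
r=masks_of('limit_stop','top');print([(x['conf'],x['at']) for x in r[:1]])
im=camera('scene');cv2.imwrite('pics/c3.png',cv2.resize(im[128:248,108:228,::-1],None,fx=4,fy=4,interpolation=3))"
```

```text
th 41.04 rot 41.63 Ftan -3.38 Frad 3.57 Fax -0.23  off rad 0.6 ax 0.0 grip 0.0108 t 9.25 F [-4.9  0.5 -0.2]
th 41.03 rot 41.62 Ftan -3.64 Frad 2.35 Fax -0.94  off rad 0.6 ax 0.0 grip 0.0107 t 9.30 F [-4.3 -0.3 -1.2]
th 41.05 rot 41.60 Ftan -4.16 Frad 3.53 Fax -0.29  off rad 0.6 ax -0.0 grip 0.0104 t 9.35 F [-5.4  0.5 -0.8]
th 41.07 rot 41.59 Ftan -4.95 Frad 2.40 Fax 0.31  off rad 0.6 ax 0.0 grip 0.0107 t 9.40 F [-5.   1.  -2.2]
th 41.07 rot 41.58 Ftan -4.47 Frad 3.20 Fax 0.32  off rad 0.6 ax -0.0 grip 0.0106 t 9.45 F [-5.2  1.1 -1.3]
[(0.56, [180.8, 152.1])]
```

View pics/c3.png

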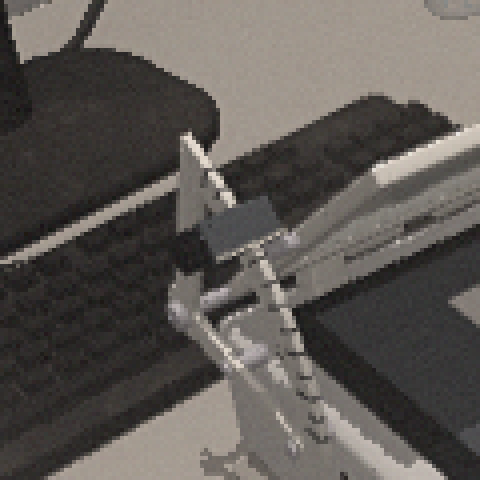

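```bash
python3 -c "
from h import *
for i in range(10): im=camera('scene'); i%3 or state()
a=cv2.imread('pics/scene0.png',0)[170:186,150:180]; b=cv2.cvtColor(im,cv2.COLOR_RGB2GRAY)
a=cv2.imread('pics/scene0.png',0)[176:194,160:178]
m=cv2.matchTemplate(b[166:204,150:188],a,cv2.TM_CCOEFF_NORMED);print(cv2.minMaxLoc(m),'expected (10,10)')
state()"
```

```text
th 41.10 rot 41.55 Ftan -4.60 Frad 1.64 Fax -0.11  off rad 0.6 ax -0.0 grip 0.0110 t 9.65 F [-4.2  0.5 -2.4]
th 41.12 rot 41.54 Ftan -5.74 Frad 1.58 Fax 0.41  off rad 0.6 ax -0.0 grip 0.0107 t 9.80 F [-4.9  1.1 -3.3]
th 41.12 rot 41.54 Ftan -4.33 Frad 2.25 Fax -0.29  off rad 0.6 ax -0.0 grip 0.0107 t 9.95 F [-4.5  0.4 -1.8]
th 41.13 rot 41.53 Ftan -5.17 Frad 0.85 Fax -0.36  off rad 0.6 ax 0.0 grip 0.0105 t 10.10 F [-4.   0.2 -3.3]
(-0.22554491460323334, 0.921501874923706, (20, 17), (10, 10)) expected (10,10)
th 41.13 rot 41.53 Ftan -5.17 Frad 0.85 Fax -0.36  off rad 0.6 ax 0.0 grip 0.0105 t 10.10 F [-4.   0.2 -3.3]
```

Contact is steady at about 5 N in total, of which 2–3 N presses on the stop. That is well under the slip limit, and the block hasn't moved.

```bash
python3 -c "
from workcell import *
print(job_done())"
```

```text
the job is handed in; nothing more can be done
None
```

I took the shield by its front handle, swung it up until it met the limit stop at about 41°, and handed the job in still holding it there (about 10 s of the 40 s used).

- **Contact:** the force on the handle rose from about 2.2 N (the shield's own weight) to 6.6 N and the shield slowed. It then settled at about 5 N, so about 2–3 N presses on the stop. The peak was about 4.3 N over the weight, below the 6.5 N slip limit. Readings scatter by about 1 N.
- **Stop not moved:** in the scene camera, the block matches its starting position to the pixel (match score 0.92). The contact angle agrees with my estimate from the first pictures (41.5°). The close-up shows the pin against the underside of the block.
- **Holding steady:** over the last 0.7 s the angle crept only from 41.0° to 41.1°, and the grip stayed on the bar (opening about 10.7 mm).
- **Failed or uncertain checks:**
  - The network missed the limit stop in one scene picture.
  - The tool turned up to 3° ahead of the shield partway up, which I corrected.
- **Small things:** I felt no contact with anything but the handle, but I did not check again at the end that the pen, forceps, pad and jar lie where they were.

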